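# Seat and clamp a stick in the dowel-drilling jig

### The arm

A 7-joint arm with a two-finger parallel gripper is mounted at the origin on a cart in front of the work surface, level with it; the furniture and walls round the work are solid. World frame = base frame: x ahead of the robot, y to its left, z up, the work surface at z = 0. Lengths are in m, angles in rad, forces in N, time in s.
With the tool pointing down it reaches from about 0.425 to 0.925 m from the base axis. Payload 6.8 kg.
Tool frame: the origin (TCP) lies midway between the tips of the shut fingers; the grasp point (between the pads) lies 19 mm behind it; z points along the fingers, y is the line along which they close (so a half turn about z gives the same grasp; the last joint's range is limited). The gripper opens to 85 mm and grips with 20 to 120 N. Pads are 22 mm wide; open, the fingers measure 114 mm over their backs; the gripper's body (76 mm by 85 mm) begins 54 mm behind the grasp point. The pads swing forward as they close: fully open they stand 13 mm farther back than shut.
Start: joints at [1.198, 0.477, 0.022, 1.555, -0.011, 1.109, -0.083], TCP at [0.177, -0.651, 0.231] pointing down, gripper open.
Joint ranges: [-2.96, 2.96], [-0.34, 2.1], [-1.41, 1.46], [0.24, 2.44], [-1.37, 4.51], [0.17, 1.92], [-2.96, 2.96]. Speed limits (rad/s): [2.39, 2.39, 3.14, 3.14, 3.14, 3.14, 3.14].

### API

Orientations are given as a rotation vector (axis times angle).
In Python, from bench import r gives the robot as it stands. The module is installed in compiled form; this text tells all that it offers.
- The arm moves only by the tool apply_moves, never from a script. Its argument "rows" is a list of rows, each a list of 6 numbers: the shift along the tool's x, y, z scaled (see below), then the turn, a rotation vector about the tool's x, y, z scaled (see below). A call has 1 to 5 rows; each row is the pose to reach, as a shift and turn from the pose commanded when the call began, along the tool's axes at that moment; what a row does not reach only later rows make up. The controller multiplies each number of a shift by 0.25 m and each number of a turn by 90 degrees. A row lasts 1/8 s, in which the tool goes at most 62.5 mm and 10.7 degrees, less where a joint would pass 70% of its speed; a pose out of reach is approached as far as the arm can. A call with a number of a shift or a turn outside -1 to 1 is refused whole. A call with a gripper value outside its range is refused whole. "claw" is the opening, from 0 (shut) to 1 (fully open), set as the call begins (left out, the last holds). The fingers move at their own pace and stop on an object; "newtons" is the grip in N (left out, the last holds). Time passes only in rows, so rows that repeat a pose let the fingers close. It gives the time, the measured TCP pose, the force, the opening and the grip force at its end, in the units of the state.
- r.get_obs(): the state, without advancing time (a new reading comes with each control period).
- r.grab_frame(name): name is "scene" or "top" or "wrist"; returns a dict with "pixels" (384x512x3 uint8, red, green, blue), "intrinsics" (3x3 intrinsics, pixels), "eye" and "attitude" of the camera in the world. Camera axes: x right, y up, looking along -z (the intrinsics and any distortion apply to the point x, -y, -z); pixel columns grow to the right and rows downward; lengths in m; the calibration is good to about 2 mm. A picture is of the moment at which its call begins. There is no depth.
- r.hand_in(): hands the job in; it is judged then, once.
Trained networks look in a picture, given as the dict that the camera call returned (one of the last four; its "shot" number tells which), for a name from the list of things; names that differ only in an ending like _2 or _b are one class to them, and where a whole thing is asked for, a point or a joint stands for the part that bears it (a point fixed in the world has none). Each returns a list of dicts, best first, with "conf" (0 to 1); they miss things now and then, are a little off and sometimes report something else, mostly with a low value. They report only what shows in the picture. A call takes as long as a camera call. They do not tell look-alikes from the thing itself.
- r.search_frame(picture, thing): "rect" ([left, top, width, height] in pixels, round what is visible of it).
- r.outline_of(picture, thing): "pixels" (384x512 bool, what is visible of it) and "rect" ([left, top, width, height] in pixels, round what is visible of it).
- r.landmark_of(picture, thing): "point" ([column, row] in pixels: a listed point, or the origin of a listed thing).
The state is a dict: "clock": time; "joints": joint angles; "qvel": joint speeds; "tau": joint torques, N m; "tcp_pos": TCP position; "orientation": TCP orientation; "contact_force": force on the tool from outside, world axes, zero at the start; "moment": the same for the moment, N m; "grip_width": finger opening in m; "gripper_force": force on a finger pad.
Only numpy, scipy, OpenCV 4.12 (cv2) and the standard library are available. Lean on these libraries where they do the work, as an engineer would, in place of code of your own. Each camera call takes 0.05 s, during which the arm holds its last target. There are 200 camera calls.

### The job

Get the short wooden stick ready for end drilling in the dowelling jig: with a fingertip push it along its channel until its end sits flush against the metal bushing block, then swing the steel clamp strap over the stick with the back or side of a finger until it meets its stop pin, and last push the cam lever all the way down so that the rubber foot clamps the stick. Leave the lever up until the strap is over the stick. Only push, never lift the stick, and leave the tools and other things where they are.

Things in the scene. Friction and masses are not known exactly. Their poses are not given: they have to be found in the camera images.
- jig: Dowelling jig screwed to the bench: plywood board, 18 mm thick, over x -60 to 180, y -160 to 170 mm of its frame. Origin at the bench surface below the middle of the seated stick. y runs along the stick's channel (29 mm wide about x = 0; the stick is pushed to -y), x points across it to the clamp post, z up.
- stop_face (a point): Point on the bushing block's face that the stick's end must meet: jig frame x 0, y -100, z 37 mm. The block (aluminium, 62x26x34 mm, brass drill bushings in its far face, top at z 52) closes the -y end of the channel.
- stick: Loose rectangular wooden stick, 200 mm long, 26 wide, 38 high, about 0.1 kg, in the channel with its top at z 56 mm, its end 18 to 45 mm short of the bushing block. Origin at the centre of its underside; its x axis runs along it and points to jig +y (away from the block). It slides with 1 N or a little more.
- stick_mid (a point): Centre of the stick.
- stick_drill_end (a point): Centre of the stick's end face towards the bushing block (jig -y).
- stick_push_end (a point): Centre of the stick's other end face (jig +y), the one to push. It projects at least 45 mm beyond the ends of the fence and guide.
- clamp_post (a point): On the upright axis about which the strap swings, at the strap's mid height while the lever is up: jig frame x 85, y -20, z 76 mm. The collar on the post is 34 mm across.
- strap_nose (a point): Centre of the steel strap near its free end, 85 mm from the swing axis. The strap is 24 mm wide, 12 mm thick (z 70 to 82 mm with the lever up) and ends 108 mm from the swing axis. Here an 8 mm threaded spindle stands up to z 110 mm, with a hex nut. With the lever up the foot under it clears the stick's top by 3 mm.
- strap (a joint): Swing of the strap about the post, rad. 0: square across the stick (nose to jig -x), against the upright stop pin on its jig +y side. Positive: swung away, counter-clockwise from above; at 1.57 the nose points to jig -y. Range 0 to 2.0, starts at 1.2 to 1.9, stays where it is left; takes about 1 N at the nose.
- lever_pin (a point): Cam lever's pin, on the swing axis, at z 100 mm.
- lever_grip (a point): Middle of the cam lever's black grip (17 mm thick), 65 mm from the pin; the grip ends 91 mm from the pin. The lever points away from the strap's nose: with the strap over the stick it leans to jig +x.
- cam_lever (a joint): Cam lever, rad. 0: raised, 65 degrees above level. 1.134 (its stop): fully down, level, grip axis at z 100 mm. Starts at 0 to 0.25, stays where it is left; it takes about 0.2 N m to move and 0.3 N m near the end (5 N at the grip). Pushing it down lowers the strap evenly, 5.5 mm in all.
- foot: Rubber foot under the strap's nose, 21 mm across, origin at the centre of its underside; springy, it presses the stick with about 15 N when the lever is fully down.
- bolt_1: M10 bolt, 57 mm tall, standing on its head on the back left of the jig board. Not part of the job.
- knob_star: black star knob, 38 mm across, 26 mm high, on the back left of the jig board. Not part of the job.
- glue_small: slim glue bottle, 25x34x120 mm, standing on the bench behind and left of the board. Not part of the job.
- screwdriver_yellow: screwdriver, 175 mm long, lying on the bench along the board's front edge. Not part of the job.
- try_square: small try square, 75x145x14 mm, lying on the bench right of the board. Not part of the job.
- pencil: carpenter pencil, 180 mm, lying on the bench along the board's front edge, to the right. Not part of the job.
- hammer: small hammer, 265 mm long, lying on the bench well to the left of the board. Not part of the job.
- fence_mid (a point): Middle of the top of the wooden back fence: jig x 22.5, y -22.5, z 46 mm. The fence is 16 mm thick and runs from y -100 to 55 on the +x side of the stick; a low front guide (x -26.5 to -14.5, top at z 30) runs as long on the other side.
Things that resemble listed ones, but are neither listed nor needed, are in the scene too. There is more than one size of the stick; the job needs the larger.

How it is judged:
By the outcome, as a careful person would: the job done as asked, in the order asked, and still so for the second after the job is handed in, with the robot touching nothing.
It also fails if it takes over 58 s, if anything falls off the work surface, if the arm or the gripper's body presses on something with over 40 N, if the wrist force passes 120 N, or if a joint passes its speed limit or range.

## Working session

There is one attempt and no reset: what is moved stays moved. The work goes in short steps, Python scripts to look and compute and a tool call to move; the robot and the scene stay as the last step left them, time stands still between calls to the robot, and variables do not carry over. Pictures are saved under pics/ and viewed, at most 10 in all, crops included, and the job is handed in when it is done.

Besides the shell and the picture viewer there is one more tool, called as name(argument=value, ...) on one line, values as JSON. apply_moves: Moves the arm, as the interface text tells. Its arguments: {"type":"object","properties":{"rows":{"type":"array","items":{"type":"array","items":{"type":"number"}}},"claw":{"type":"number"},"newtons":{"type":"number"}},"required":["rows"]}

```bash
mkdir -p pics
cat > h.py <<'E'
import numpy as np, cv2
from bench import r
from scipy.spatial.transform import Rotation as R
def ray(p,px):
    K=np.array(p["intrinsics"]);A=np.array(p["attitude"],float)
    if A.shape!=(3,3): A=R.from_rotvec(A).as_matrix() if A.size==3 else R.from_quat(A).as_matrix()
    d=np.linalg.solve(K,[px[0],px[1],1.]); return np.array(p["eye"]),A@np.array([d[0],-d[1],-d[2]])
def atz(p,px,z):
    e,d=ray(p,px); return e+d*(z-e[2])/d[2]
def proj(p,X):
    K=np.array(p["intrinsics"]);A=np.array(p["attitude"],float)
    c=A.T@(np.array(X)-np.array(p["eye"])); q=K@np.array([c[0],-c[1],-c[2]]); return q[:2]/q[2]
def save(p,n): cv2.imwrite("pics/"+n,cv2.cvtColor(p["pixels"],cv2.COLOR_RGB2BGR))
E
python3 - <<'E'
from h import *
o=r.get_obs();print(o)
ims=[]
Z=dict(stop_face=.037,stick_mid=.037,stick_drill_end=.037,stick_push_end=.037,clamp_post=.076,strap_nose=.076,lever_pin=.1,lever_grip=.159,fence_mid=.046,foot=.059,jig=0)
for n in("scene","top"):
    p=r.grab_frame(n);ims.append(p["pixels"]);print(n,p["eye"],p["attitude"],p["intrinsics"],[k for k in p])
    for t,z in Z.items():
        for q in r.landmark_of(p,t)[:3]: print(t,np.round(q["point"],1),round(q["conf"],2),np.round(atz(p,q["point"],z),3))
    save(p,n+"0.png")
E
```

```text
{'clock': 0.0, 'joints': array([ 1.19790166,  0.47781003,  0.02234098,  1.55643017, -0.01149905,
        1.1093058 , -0.08306987]), 'qvel': array([-3.55965101e-04,  2.72343236e-03,  3.06474634e-06,  1.81483511e-04,
        5.71998199e-04, -1.60429753e-03,  3.97189913e-04]), 'tau': array([ 1.06214833e-03, -5.96439135e+01,  1.60855427e+00, -2.81199718e+01,
        1.25398379e-02,  9.37726203e-03,  2.67482037e-06]), 'tcp_pos': array([ 0.17648751, -0.65091412,  0.23032807]), 'orientation': array([-3.11231732e+00, -4.14568397e-01,  5.90858433e-04]), 'contact_force': array([-0.17860743,  0.14629361,  0.4950065 ]), 'moment': array([0.04739133, 0.00077492, 0.06960932]), 'gripper_force': 0.0, 'grip_width': 0.0855927644638563}
scene [-0.45225057 -0.66729351  0.82072676] [ 0.97031956 -0.49866935 -0.89189512] [[494.5444177    0.         256.92955544]
 [  0.         494.5444177  186.64320377]
 [  0.           0.           1.        ]] ['pixels', 'intrinsics', 'eye', 'attitude', 'shot']
stop_face [303.2 247.4] 0.73 [ 0.474 -0.173  0.037]
stick_mid [175.6 224. ] 0.98 [0.375 0.184 0.037]
stick_mid [
[... 1160 characters left out ...]
5.5] 0.97 [0.4   0.214 0.037]
stick_mid [276.3 211.6] 0.93 [ 0.487 -0.052  0.037]
stick_mid [233.3 198.6] 0.27 [0.518 0.055 0.037]
stick_drill_end [317.6 217.6] 0.87 [ 0.473 -0.156  0.037]
stick_drill_end [196.2 242.2] 0.85 [0.409 0.145 0.037]
stick_push_end [141.  252.1] 0.65 [0.384 0.278 0.037]
clamp_post [302.5 179.6] 0.63 [ 0.561 -0.114  0.076]
clamp_post [336.2 181.7] 0.44 [ 0.557 -0.197  0.076]
strap_nose [334.9 183.7] 0.67 [ 0.551 -0.194  0.076]
lever_pin [304.6 175.7] 0.5 [ 0.565 -0.116  0.1  ]
lever_grip [290.4 166.3] 0.49 [ 0.573 -0.075  0.159]
fence_mid [299.9 201.7] 0.7 [ 0.511 -0.111  0.046]
jig [286.8 212.6] 0.78 [ 0.49  -0.083  0.   ]
jig [215.9 144.4] 0.23 [0.67  0.104 0.   ]
```

```bash
python3 -c "
import cv2
a=cv2.imread('pics/scene0.png')[130:330,120:400];b=cv2.imread('pics/top0.png')[120:290,110:390]
a=cv2.resize(a,None,fx=2.7,fy=2.7,interpolation=3)
b=cv2.resize(b,None,fx=2.8,fy=2.8,interpolation=3)
cv2.imwrite('pics/a.png',a);cv2.imwrite('pics/b.png',b)"
```

```text
(no output)
```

View pics/a.png

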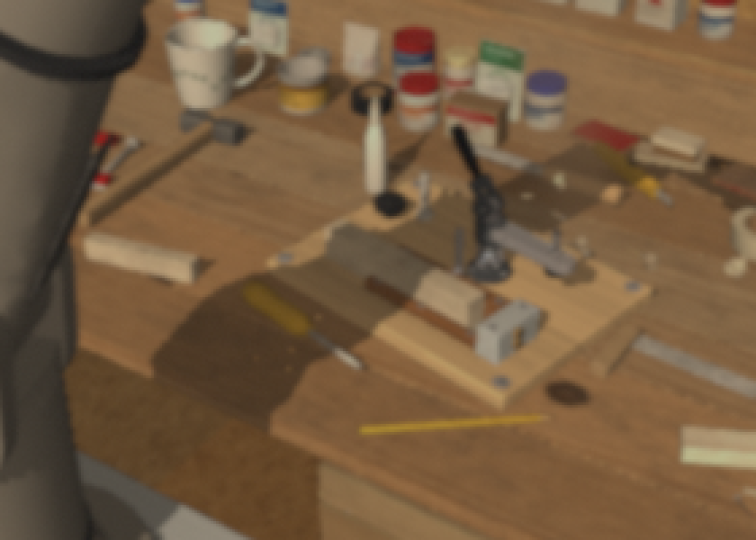

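View pics/b.png

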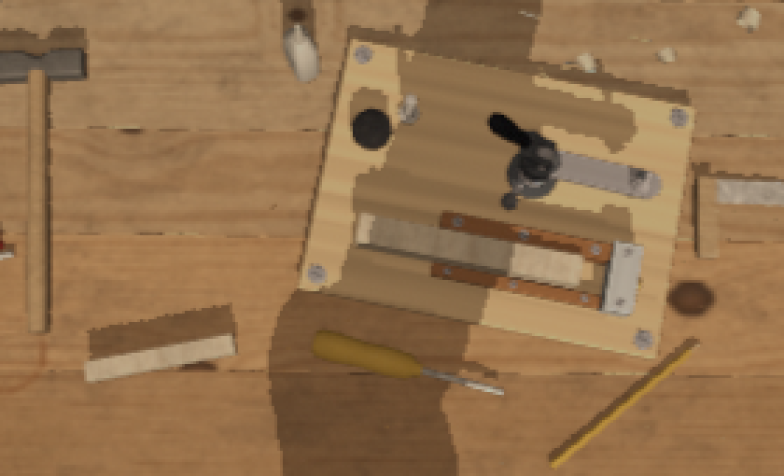

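The seated stick is in the jig channel, in the top crop from (360,230) to (582,270), i.e. full px about (238,202) to (318,216). The loose stick at full px (168,245) is shorter and off the jig, so it is the decoy. The strap points to the right, toward jig -y, with the lever up. Next I'll fit the jig pose from the board corners.

Run:
```python
from h import *
from scipy.optimize import least_squares
T=r.grab_frame("top");S=r.grab_frame("scene")
cT={(180,170):(352,40),(180,-160):(693,103),(-60,-160):(657,357),(-60,170):(302,288)}
cS={(180,-160):(652,292),(-60,-160):(503,405),(-60,170):(268,264)}
obs=[(T,(k[0],k[1],18),np.array(v)/2.8+[110,120]) for k,v in cT.items()]+[(S,(k[0],k[1],18),np.array(v)/2.7+[120,130]) for k,v in cS.items()]
obs+=[(T,(0,-100,37),(325.9,219.6)),(S,(0,-100,37),(303.2,247.4)),(T,(22.5,-22.5,46),(299.9,201.7)),(S,(22.5,-22.5,46),(284.6,227.7)),(S,(85,-20,76),(301.7,211.8)),(T,(85,-20,76),(302.5,179.6)),(S,(85,-20,100),(298.2,204.6)),(T,(85,-20,100),(304.6,175.7))]
def W(v,X): 
    c,s=np.cos(v[2]),np.sin(v[2]); X=np.array(X)/1e3
    return np.array([v[0]+c*X[0]-s*X[1],v[1]+s*X[0]+c*X[1],X[2]])
f=lambda v:np.concatenate([proj(p,W(v,X))-q for p,X,q in obs])
s=least_squares(f,[.49,-.08,-.2],loss="soft_l1");v=s.x
print(v,np.round(f(v).reshape(-1,2),1))
np.save("jig.npy",v)
def J(P): 
    c,s_=np.cos(v[2]),np.sin(v[2]);d=P[:2]-v[:2];return np.round(np.array([c*d[0]+s_*d[1],-s_*d[0]+c*d[1]])*1e3,1)
for n,p,q,z in [("drill",T,(317.6,217.6),.037),("drillS",S,(293,243.6),.037),("noseT",T,(334.9,183.7),.076),("noseS",S,(321.8,223.4),.076),("grip T",T,(290.4,166.3),.159),("gripS",S,(293,184.5),.159)]: print(n,J(atz(p,q,z)))
# top push end top-edge px in crop (357,215)-(357,245)
for c in [(358,214),(355,243)]: print("push end top",J(atz(T,np.array(c)/2.8+[110,120],.056)))
for n,X in dict(pushstart=(0,160,37),stickend=(0,130,37),seat=(0,100,37),post=(85,-20,76)).items(): print(n,W(v,X))
for b in ["bolt_1","knob_star","glue_small"]:
    for q in r.landmark_of(T,b)[:2]: print(b,q["conf"],J(atz(T,q["point"],.02)))
```

```text
Traceback (most recent call last):
  File "h.py", line 12, in proj
    c=A.T@(np.array(X)-np.array(p["eye"])); q=K@np.array([c[0],-c[1],-c[2]]); return q[:2]/q[2]
                                                          ~^^^
IndexError: invalid index to scalar variable.
```

```bash
python3 - <<'E'
s=open('h.py').read()
s=s.replace('''A=np.array(p["attitude"],float)
    c=''','''A=R.from_rotvec(p["attitude"]).as_matrix()
    c=''')
s+='''
def W(v,X):
    c,s=np.cos(v[2]),np.sin(v[2]); X=np.array(X)/1e3
    return np.array([v[0]+c*X[0]-s*X[1],v[1]+s*X[0]+c*X[1],X[2]])
def J(v,P):
    c,s=np.cos(v[2]),np.sin(v[2]);d=P[:2]-v[:2];return np.round(np.array([c*d[0]+s*d[1],-s*d[0]+c*d[1]])*1e3,1)
'''
open('h.py','w').write(s)
E
python3 - <<'E'
from h import *
from scipy.optimize import least_squares
T=r.grab_frame("top");S=r.grab_frame("scene")
cT={(180,170):(352,40),(180,-160):(693,103),(-60,-160):(657,357),(-60,170):(302,288)}
cS={(180,-160):(652,292),(-60,-160):(503,405),(-60,170):(268,264)}
obs=[(T,(k[0],k[1],18),np.array(v)/2.8+[110,120]) for k,v in cT.items()]+[(S,(k[0],k[1],18),np.array(v)/2.7+[120,130]) for k,v in cS.items()]
obs+=[(T,(0,-100,37),(325.9,219.6)),(S,(0,-100,37),(303.2,247.4)),(T,(22.5,-22.5,46),(299.9,201.7)),(S,(22.5,-22.5,46),(284.6,227.7)),(S,(85,-20,76),(301.7,211.8)),(T,(85,-20,76),(302.5,179.6)),(S,(85,-20,100),(298.2,204.6)),(T,(85,-20,100),(304.6,175.7))]
f=lambda v:np.concatenate([proj(p,W(v,X))-q for p,X,q in obs])
s=least_squares(f,[.49,-.08,-.2],loss="soft_l1");v=s.x
print(v,np.round(f(v).reshape(-1,2),1).tolist())
np.save("jig.npy",v)
for n,p,q,z in [("drill",T,(317.6,217.6),.037),("drillS",S,(293,243.6),.037),("noseT",T,(334.9,183.7),.076),("noseS",S,(321.8,223.4),.076),("grip T",T,(290.4,166.3),.159),("gripS",S,(293,184.5),.159)]: print(n,J(v,atz(p,q,z)))
for c in [(358,214),(355,243)]: print("push end top",J(v,atz(T,np.array(c)/2.8+[110,120],.056)))
for n,X in dict(pushstart=(0,160,37),stickend=(0,130,37),seat=(0,100,37),post=(85,-20,76)).items(): print(n,W(v,X))
for b in ["bolt_1","knob_star","glue_small"]:
    for q in r.landmark_of(T,b)[:2]: print(b,q["conf"],J(v,atz(T,q["point"],.02)))
print(R.from_rotvec(r.get_obs()["orientation"]).as_matrix().round(3))
E
```

```text
[ 0.48616364 -0.07974887 -0.18259311] [[-1.1, -0.5], [1.0, 0.8], [0.2, 0.8], [-1.9, 0.5], [0.3, -3.1], [0.2, -3.8], [-1.5, -2.9], [0.6, -0.1], [0.4, 1.8], [-1.9, 2.6], [2.4, 3.4], [-0.3, 0.5], [0.3, -2.1], [3.5, 0.4], [-0.5, -0.4]]
drill [  0.4 -77.3]
drillS [ -0.1 -63.8]
noseT [  84.9 -100.2]
noseS [ 80.2 -94.8]
grip T [85.1 20.1]
gripS [75.6  4.8]
push end top [ 11.5 127.9]
push end top [-14.4 125.5]
pushstart [0.51521647 0.07759132 0.037     ]
stickend [0.50976906 0.04809003 0.037     ]
seat [0.50432166 0.01858875 0.037     ]
post [ 0.56611901 -0.1148507   0.076     ]
bolt_1 0.57 [122.1 107. ]
knob_star 0.59 [ 89.4 131.2]
glue_small 0.51 [136.3 210.2]
[[ 0.965  0.262  0.   ]
 [ 0.262 -0.965  0.   ]
 [ 0.    -0.    -1.   ]]
```

```bash
cat >> h.py <<'E'
def move(Xj,yaw=0.,world=False):
    """units for a move to jig point (mm) with tool x at yaw from jig x, tool down"""
    v=np.load("jig.npy");o=r.get_obs();A=R.from_rotvec(o["orientation"]).as_matrix()
    t=np.array(Xj) if world else W(v,Xj)
    B=(R.from_euler('z',v[2]+yaw)*R.from_euler('x',np.pi)).as_matrix()
    d=A.T@(t-o["tcp_pos"]); rv=R.from_matrix(A.T@B).as_rotvec()
    print(np.round(d/.25,3).tolist(),np.round(rv/(np.pi/2),3).tolist(), "rows>=",np.linalg.norm(d)/.0625)
E
python3 - <<'E'
from h import *
move((.48,-.38,.23),world=True);move((0,170,200))
E
```

```text
[1.455, -0.731, 0.005] [-0.0, -0.0, 0.285] rows>= 6.513432606359828
[2.087, -2.496, 0.125] [-0.0, -0.0, 0.285] rows>= 13.026198499679088
```

apply_moves(rows=[[0.22,-0.11,0,0,0,0.06],[0.44,-0.22,0,0,0,0.12],[0.66,-0.33,0,0,0,0.18],[0.88,-0.44,0,0,0,0.24],[1,-0.55,0,0,0,0.285]], claw=0)

```text
clock: 2.17
tcp_pos: [0.3852, -0.4507, 0.2314]
orientation: [-3.128, 0.285, -0.002]
contact_force: [-0.1, -0.2, -1.1]
grip_width: -0.0002
gripper_force: 0.0
```

```bash
python3 -c "
from h import *
move((0,170,200));print(r.get_obs()['joints'])"
```

```text
[0.13, -2.212, 0.127] [-0.0, -0.001, 0.001] rows>= 8.878782574024433
[ 0.74324809  0.34178013  0.02008612  1.7601194  -0.00924788  1.038942
 -0.98555154]
```

apply_moves(rows=[[0.03,-0.25,0,0,0,0],[0.06,-0.5,0,0,0,0],[0.09,-0.75,0,0,0,0],[0.11,-1,0,0,0,0],[0.13,-1,0,0,0,0]])

```text
clock: 2.8
tcp_pos: [0.461, -0.2081, 0.2317]
orientation: [-3.128, 0.273, -0.001]
contact_force: [0.6, -0.4, -0.6]
grip_width: 0.0002
gripper_force: 0.0
```

apply_moves(rows=[[0,-0.25,0,0,0,0],[0,-0.5,0,0,0,0],[0,-0.75,0,0,0,0],[0,-1,0,0,0,0],[0,-1,0,0,0,0]])

```text
clock: 3.42
tcp_pos: [0.5057, 0.0373, 0.2317]
orientation: [-3.127, 0.274, -0.002]
contact_force: [0.9, -0.0, 0.5]
grip_width: -0.0
gripper_force: 0.0
```

```bash
python3 -c "
from h import *
move((0,170,200));move((0,170,33));print(r.get_obs()['joints'])"
```

```text
[0.01, -0.205, 0.127] [-0.001, -0.001, 0.005] rows>= 0.9652879579582424
[0.009, -0.203, 0.795] [-0.001, -0.001, 0.005] rows>= 3.2833083125397997
[ 0.05730155  0.21704748 -0.29042072  1.93515944  0.07126296  0.99769378
 -2.01091757]
```

apply_moves(rows=[[0.01,-0.2,0,0,0,0.005],[0.01,-0.2,0.2,0,0,0.005],[0.01,-0.2,0.4,0,0,0.005],[0.01,-0.2,0.56,0,0,0.005],[0.01,-0.2,0.56,0,0,0.005]])

```text
clock: 4.05
tcp_pos: [0.5145, 0.0786, 0.0888]
orientation: [3.124, -0.302, -0.009]
contact_force: [0.1, 0.5, 0.7]
grip_width: -0.0003
gripper_force: 0.0
```

```bash
python3 -c "
from h import *
v=np.load('jig.npy');o=r.get_obs();print(J(v,o['tcp_pos']))
move((0,170,33))
T=r.grab_frame('top');W_=r.grab_frame('wrist');S=r.grab_frame('scene')
for p,n in((T,'t'),(W_,'w'),(S,'s')):
  for k,z in (('stick_push_end',.037),('stop_face',.037),('stick_drill_end',.037)):
    for q in r.landmark_of(p,k)[:2]: print(n,k,round(q['conf'],2),np.round(q['point']),J(v,atz(p,q['point'],z)))
a=cv2.resize(T['pixels'][150:260,190:360],(680,440),interpolation=3)
b=cv2.resize(S['pixels'][150:290,190:370],(720,560),interpolation=3)
T['pixels']=a;S['pixels']=b
save(W_,'w1.png');save(S,'s1.png')"
```

```text
[ -0.9 160.9]
[0.005, -0.037, 0.223] [0.002, 0.004, -0.006] rows>= 0.9052319375274028
t stick_push_end 0.69 [290. 166.] [117.2  12. ]
t stick_push_end 0.66 [140. 254.] [-169.8  334.9]
t stop_face 0.57 [324. 222.] [ -6.4 -96. ]
t stick_drill_end 0.78 [320. 219.] [ -1.1 -82.9]
t stick_drill_end 0.36 [277. 210.] [-0.6 26.8]
w stick_push_end 0.59 [311. 208.] [ -0.6 128.4]
s stick_push_end 0.88 [241. 218.] [ -8.5 125.1]
s stick_push_end 0.68 [154. 219.] [-183.8  303. ]
s stop_face 0.75 [304. 248.] [  3.6 -99.1]
s stick_drill_end 0.88 [192. 230.] [-141.4  182.7]
s stick_drill_end 0.41 [233. 253.] [-138.5   22.4]
```

View pics/w1.png

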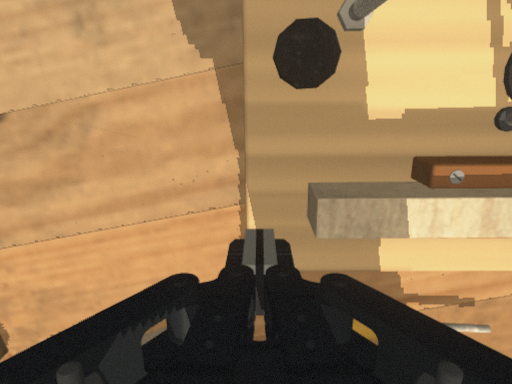

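The wrist view shows the stick's push end at about (312,210), with the shut fingers to its left at (260,240). It is the larger stick, in the channel. Now I'll lower the tool and push.

apply_moves(rows=[[0.005,0,0.1,0,0,0],[0.005,0,0.22,0,0,-0.005],[0.005,0.04,0.22,0,0,-0.005],[0.005,0.08,0.22,0,0,-0.005],[0.005,0.08,0.22,0,0,-0.005]])

```text
clock: 5.28
tcp_pos: [0.5144, 0.0597, 0.0374]
orientation: [3.128, -0.291, 0.002]
contact_force: [1.5, -0.0, 0.0]
grip_width: -0.0
gripper_force: 0.0
```

apply_moves(rows=[[0,0.03,0,0,0,0],[0,0.06,0,0,0,0],[0,0.08,0,0,0,0],[0,0.08,0,0,0,0]])

```text
clock: 5.78
tcp_pos: [0.51, 0.0408, 0.0363]
orientation: [3.128, -0.288, -0.0]
contact_force: [0.4, 0.4, 0.9]
grip_width: 0.0003
gripper_force: 0.0
```

```bash
python3 -c "
from h import *
v=np.load('jig.npy');o=r.get_obs();print(J(v,o['tcp_pos']),o['contact_force'])
W_=r.grab_frame('wrist');T=r.grab_frame('top')
for p,n in((T,'t'),(W_,'w')):
  for k,z in (('stick_push_end',.037),('stop_face',.037),('stick_drill_end',.037)):
    for q in r.landmark_of(p,k)[:2]: print(n,k,round(q['conf'],2),np.round(q['point']),J(v,atz(p,q['point'],z)))
move((0,130,33))
save(W_,'w2.png')"
```

```text
[  1.6 122.9] [0.41086386 0.35245888 0.90523053]
t stick_push_end 0.75 [142. 254.] [-170.4  329.3]
t stop_face 0.84 [325. 219.] [  0.4 -95.6]
t stop_face 0.26 [215. 146.] [133.1 211.9]
t stick_drill_end 0.82 [195. 242.] [-116.5  208.9]
t stick_drill_end 0.58 [326. 221.] [ -3.8 -99.1]
w stick_push_end 0.71 [287. 246.] [  0.6 109.7]
[-0.006, -0.025, 0.013] [0.0, 0.0, 0.0] rows>= 0.11471175025707692
```

apply_moves(rows=[[-0.003,0.01,0.01,0,0,0],[-0.006,0.02,0.01,0,0,0],[-0.006,0.028,0.01,0,0,0],[-0.006,0.028,0.01,0,0,0]])

```text
clock: 6.68
tcp_pos: [0.5073, 0.0346, 0.0338]
orientation: [3.128, -0.288, -0.0]
contact_force: [0.6, -0.2, -0.7]
grip_width: -0.0
gripper_force: 0.0
```

apply_moves(rows=[[0,0.006,0,0,0,0],[0,0.012,0,0,0,0],[0,0.012,0,0,0,0]])

```text
clock: 7.05
tcp_pos: [0.508, 0.0341, 0.0342]
orientation: [-3.126, 0.284, -0.003]
contact_force: [2.0, 6.6, -0.1]
grip_width: 0.0
gripper_force: 3.2
```

apply_moves(rows=[[0,0.005,0,0,0,0],[0,0.01,0,0,0,0],[0,0.01,0,0,0,0]])

```text
clock: 7.42
tcp_pos: [0.5086, 0.0339, 0.0347]
orientation: [-3.124, 0.281, -0.007]
contact_force: [3.0, 11.5, 0.2]
grip_width: 0.0
gripper_force: 5.8
```

apply_moves(rows=[[0,-0.04,0,0,0,0],[0,-0.1,0,0,0,0],[0,-0.1,-0.25,0,0,0],[0,-0.1,-0.5,0,0,0],[0,-0.1,-0.76,0,0,0]])

```text
clock: 8.05
tcp_pos: [0.5104, 0.0544, 0.223]
orientation: [3.128, -0.287, -0.002]
contact_force: [1.8, 0.0, 0.6]
grip_width: -0.0001
gripper_force: 0.0
```

```bash
python3 -c "
from h import *
v=np.load('jig.npy');o=r.get_obs();print(J(v,o['tcp_pos']),o['tcp_pos'],o['contact_force'])
T=r.grab_frame('top');S=r.grab_frame('scene')
for p,n in((T,'t'),(S,'s')):
  for k,z in (('strap_nose',.076),('lever_grip',.155),('clamp_post',.076),('stick_drill_end',.037)):
    for q in r.landmark_of(p,k)[:2]: print(n,k,round(q['conf'],2),np.round(q['point']),J(v,atz(p,q['point'],z)))
move((128,-100,225));move((128,-100,66))
T['pixels']=np.hstack([cv2.resize(T['pixels'][150:250,270:360],(360,400),interpolation=3),cv2.resize(S['pixels'][160:280,250:370],(400,400),interpolation=3)]);save(T,'c3.png')"
```

```text
[ -0.5 136.3] [0.51043787 0.05435048 0.223022  ] [1.79885492 0.04406341 0.60426067]
t strap_nose 0.76 [336. 184.] [  83.3 -102.5]
t strap_nose 0.71 [118. 184.] [-18.7 417.7]
t lever_grip 0.59 [293. 165.] [89.6 13.4]
t clamp_post 0.56 [302. 181.] [ 76.8 -20.4]
t stick_drill_end 0.89 [326. 221.] [ -3.6 -98.6]
t stick_drill_end 0.64 [196. 242.] [-115.7  207.3]
s strap_nose 0.88 [328. 222.] [  98.4 -100.9]
s lever_grip 0.61 [290. 184.] [74.9 15.9]
s lever_grip 0.22 [277. 211.] [-47.9 -50.2]
s clamp_post 0.83 [301. 212.] [ 83.4 -18.8]
s clamp_post 0.34 [293. 184.] [188.3 101.1]
s stick_drill_end 0.79 [191. 229.] [-141.4  188.4]
s stick_drill_end 0.69 [302. 248.] [ -0.2 -93.2]
[0.515, 0.944, -0.021] [0.001, 0.002, -0.0] rows>= 4.300363280690675
[0.516, 0.943, 0.615] [0.001, 0.002, -0.0] rows>= 4.955050883082716
```

View pics/c3.png

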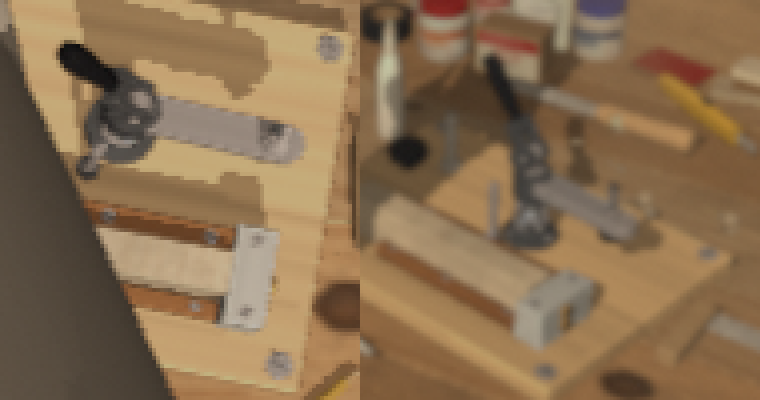

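The stick's end is flush with the block in both views: crop (228,260) on the left, (525,300) on the right. The strap still points to jig -y. Next I'll go to its far (+x) side.

apply_moves(rows=[[0.12,0.22,-0.02,0,0,0],[0.24,0.44,-0.02,0,0,0],[0.36,0.66,-0.02,0,0,0],[0.48,0.88,-0.02,0,0,0],[0.515,0.94,-0.02,0,0,0]])

```text
clock: 9.18
tcp_pos: [0.5943, -0.2058, 0.2249]
orientation: [3.126, -0.297, -0.003]
contact_force: [-0.5, -0.2, 0.0]
grip_width: -0.0004
gripper_force: 0.0
```

```bash
python3 -c "
from h import *
v=np.load('jig.npy');o=r.get_obs();print(J(v,o['tcp_pos']),o['tcp_pos'],o['contact_force'])
p=r.grab_frame('wrist')
for k,z in (('strap_nose',.076),('lever_grip',.155),('clamp_post',.076)):
    for q in r.landmark_of(p,k)[:2]: print(k,round(q['conf'],2),np.round(q['point']),J(v,atz(p,q['point'],z)))
move((128,-100,67));save(p,'w4.png')"
```

```text
[ 129.3 -104.3] [ 0.5943301  -0.20583255  0.22487071] [-0.4575098  -0.24515107  0.01022513]
strap_nose 0.83 [261. 220.] [  81.5 -105.8]
clamp_post 0.82 [172. 218.] [ 85.1 -17.8]
clamp_post 0.18 [375. 188.] [ 113.9 -215.1]
[0.0, 0.013, 0.634] [-0.001, 0.001, 0.001] rows>= 2.5375346891333974
```

View pics/w4.png

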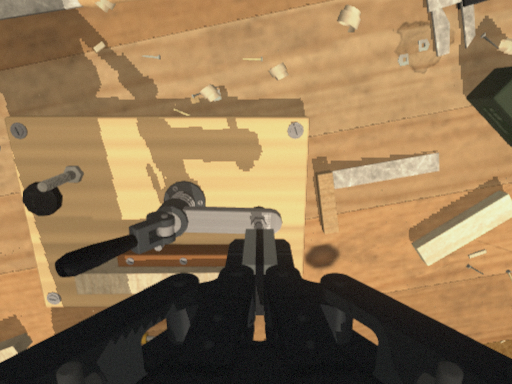

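The wrist view shows the post at (185,205) and the strap nose at (262,218), so the strap is at about 1.55 rad. The fingers are on its far side. Now I'll go down.

apply_moves(rows=[[0,0.01,0.25,0,0,0],[0,0.013,0.5,0,0,0],[0,0.013,0.62,0,0,0],[0,0.013,0.634,0,0,0],[0,0.013,0.634,0,0,0]])

```text
clock: 10.0
tcp_pos: [0.5953, -0.2022, 0.0691]
orientation: [-3.128, 0.284, -0.003]
contact_force: [0.1, 0.8, 1.0]
grip_width: -0.0003
gripper_force: 0.0
```

```bash
python3 -c "
from h import *
v=np.load('jig.npy');o=r.get_obs();print(J(v,o['tcp_pos']),o['tcp_pos'],o['contact_force'])
c0=J(v,o['tcp_pos'])
for th in np.arange(1.5,-.01,-.15):
    n=np.array([-np.cos(th),-np.sin(th)]);t=np.array([np.sin(th),-np.cos(th)])
    c=np.array([85,-20])+80*n+t*(12+ (11*abs(t[0])+13*abs(t[1])));d=c-c0
    print(round(th,2),c.round(),(d[0]/250).round(3),(-d[1]/250).round(3))
"
```

```text
[ 129.5 -100.6] [ 0.59527611 -0.20217555  0.06911967] [0.05588421 0.80811284 1.03289087]
1.5 [ 103. -101.] -0.105 0.004
1.35 [  92. -104.] -0.148 0.012
1.2 [  81. -104.] -0.193 0.015
1.05 [  69. -103.] -0.24 0.011
0.9 [  58. -101.] -0.287 -0.0
0.75 [ 46. -96.] -0.333 -0.019
0.6 [ 35. -89.] -0.377 -0.046
0.45 [ 25. -80.] -0.417 -0.081
0.3 [ 17. -70.] -0.451 -0.122
0.15 [ 10. -58.] -0.479 -0.17
0.0 [  5. -45.] -0.498 -0.222
```

apply_moves(rows=[[-0.06,0.004,0.005,0,0,0],[-0.105,0.004,0.005,0,0,0],[-0.148,0.012,0.005,0,0,0],[-0.193,0.015,0.005,0,0,0],[-0.24,0.011,0.005,0,0,0]])

```text
clock: 10.62
tcp_pos: [0.5342, -0.1954, 0.0668]
orientation: [3.128, -0.287, 0.001]
contact_force: [1.5, -0.1, -0.1]
grip_width: -0.0
gripper_force: 0.6
```

apply_moves(rows=[[-0.047,-0.011,0,0,0,0],[-0.093,-0.03,0,0,0,0],[-0.137,-0.057,0,0,0,0],[-0.177,-0.092,0,0,0,0],[-0.195,-0.11,0,0,0,0]])

```text
clock: 11.25
tcp_pos: [0.4911, -0.1584, 0.0665]
orientation: [-3.128, 0.285, 0.001]
contact_force: [1.0, -1.0, -0.4]
grip_width: -0.0003
gripper_force: 0.5
```

```bash
python3 -c "
from h import *
v=np.load('jig.npy');o=r.get_obs();print(J(v,o['tcp_pos']),o['tcp_pos'],o['contact_force'])
move((17,-70,68));move((10,-58,68));move((5,-45,68))
p=r.grab_frame('top')
for k,z in (('strap_nose',.076),('clamp_post',.076)):
    for q in r.landmark_of(p,k)[:2]: print(k,round(q['conf'],2),np.round(q['point']),J(v,atz(p,q['point'],z)))
p['pixels']=cv2.resize(p['pixels'][130:270,220:380],(640,560),interpolation=3);save(p,'c5.png')"
```

```text
[ 19.1 -76.5] [ 0.49109689 -0.15844819  0.06647945] [ 0.97905541 -1.04853168 -0.44916008]
[-0.009, -0.026, -0.006] [-0.0, 0.0, 0.0] rows>= 0.11209859844978891
[-0.037, -0.074, -0.006] [-0.0, 0.0, 0.0] rows>= 0.3309924173308053
[-0.056, -0.126, -0.006] [-0.0, 0.0, 0.0] rows>= 0.5529254580621256
strap_nose 0.74 [303. 179.] [ 80.5 -22.3]
strap_nose 0.65 [312. 208.] [ 13.8 -54.1]
clamp_post 0.6 [306. 182.] [ 75.5 -30.6]
```

View pics/c5.png

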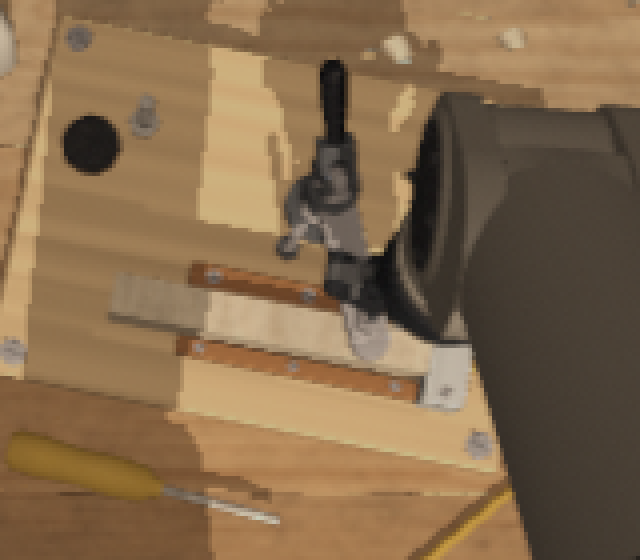

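The strap, at crop (350,310), is now over the stick at about 0.35 rad. I'll keep pushing to the stop pin.

apply_moves(rows=[[-0.015,-0.03,0,0,0,0],[-0.037,-0.07,0,0,0,0],[-0.05,-0.1,0,0,0,0],[-0.055,-0.118,0,0,0,0],[-0.055,-0.118,0,0,0,0]])

```text
clock: 12.02
tcp_pos: [0.4836, -0.1273, 0.0666]
orientation: [-3.128, 0.285, 0.0]
contact_force: [0.6, 0.2, 0.3]
grip_width: 0.0003
gripper_force: 0.2
```

apply_moves(rows=[[0,-0.008,0,0,0,0],[0,-0.016,0,0,0,0],[0,-0.016,0,0,0,0]])

```text
clock: 12.4
tcp_pos: [0.4842, -0.124, 0.0664]
orientation: [3.128, -0.287, -0.001]
contact_force: [-1.0, -1.3, 0.1]
grip_width: -0.0001
gripper_force: 0.5
```

```bash
python3 -c "
from h import *
v=np.load('jig.npy');o=r.get_obs();print(J(v,o['tcp_pos']),o['tcp_pos'],o['contact_force'])"
```

```text
[  6.1 -43.8] [ 0.48420116 -0.12397068  0.06643988] [-1.01743678 -1.28415562  0.05129674]
```

apply_moves(rows=[[0,-0.008,0,0,0,0],[0,-0.014,0,0,0,0],[0,-0.014,0,0,0,0]])

```text
clock: 12.78
tcp_pos: [0.4844, -0.1226, 0.0665]
orientation: [3.126, -0.29, -0.001]
contact_force: [-2.2, -8.2, 0.5]
grip_width: -0.0003
gripper_force: 3.2
```

apply_moves(rows=[[0,-0.008,0,0,0,0],[0,-0.012,0,0,0,0],[0,-0.012,0,0,0,0]])

```text
clock: 13.15
tcp_pos: [0.4844, -0.1218, 0.0665]
orientation: [3.124, -0.292, -0.002]
contact_force: [-2.5, -12.5, 1.4]
grip_width: 0.0001
gripper_force: 5.9
```

The strap is at its stop: the force rises to 12.5 N with no further motion. Now I'll back off and rise.

apply_moves(rows=[[0,0.05,0,0,0,0],[0,0.1,0,0,0,0],[0,0.1,-0.22,0,0,0],[0,0.1,-0.44,0,0,0],[0,0.1,-0.6,0,0,0]])

```text
clock: 13.78
tcp_pos: [0.4816, -0.1422, 0.219]
orientation: [-3.128, 0.286, -0.004]
contact_force: [0.8, -0.2, -0.6]
grip_width: 0.0001
gripper_force: 0.0
```

```bash
python3 -c "
from h import *
v=np.load('jig.npy');o=r.get_obs();print(J(v,o['tcp_pos']),o['tcp_pos'],o['contact_force'])
p=r.grab_frame('wrist')
for k,z in (('strap_nose',.076),('lever_grip',.155),('lever_pin',.1),('clamp_post',.076)):
    for q in r.landmark_of(p,k)[:2]: print(k,round(q['conf'],2),np.round(q['point']),J(v,atz(p,q['point'],z)))
for X in ((60,-20,215),(70,-20,168)): move(X)
f=lambda a:np.array([85+70*np.cos(a)-8.5*np.sin(a)-11,-20,100+70*np.sin(a)+8.5*np.cos(a)])
for a in np.radians(range(65,-1,-7)): 
    d=(f(a)-[70,-20,168])/250;print(round(np.degrees(a)),f(a).round(),d[0].round(3),-d[2].round(3))
save(p,'w6.png')"
```

```text
[  6.9 -62.2] [ 0.48162787 -0.14220172  0.2190011 ] [ 0.78081479 -0.15090589 -0.6054411 ]
strap_nose 0.86 [214. 187.] [ -4.1 -19. ]
strap_nose 0.21 [219. 153.] [ 28.2 -25.3]
lever_grip 0.57 [184.  16.] [122.3 -17.9]
lever_pin 0.64 [207.  85.] [ 85.9 -20.5]
clamp_post 0.87 [210.  88.] [ 84.4 -19.9]
clamp_post 0.34 [214. 185.] [ -2.4 -19.8]
[0.217, -0.169, 0.004] [-0.0, 0.0, -0.0] rows>= 1.1002394652588663
[0.257, -0.169, 0.192] [-0.0, 0.0, -0.0] rows>= 1.4500469453207547
65 [ 96. -20. 167.] 0.104 0.004
58 [104. -20. 164.] 0.136 0.017
51 [111. -20. 160.] 0.166 0.033
44 [118. -20. 155.] 0.194 0.053
37 [125. -20. 149.] 0.219 0.076
30 [130. -20. 142.] 0.241 0.103
23 [135. -20. 135.] 0.26 0.131
16 [139. -20. 127.] 0.276 0.162
9 [142. -20. 119.] 0.287 0.195
2 [144. -20. 111.] 0.295 0.228
```

View pics/w6.png

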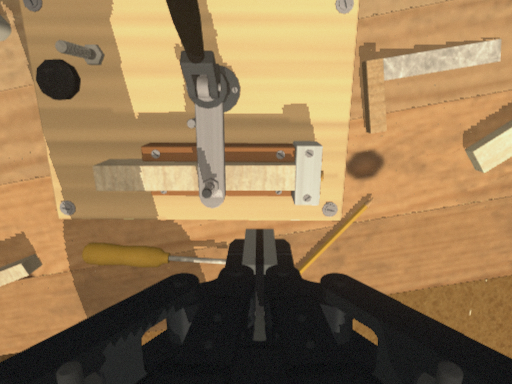

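The strap (210,150) lies square across the stick against the pin (192,124). The stick meets the block at (297,178). Next is the lever.

apply_moves(rows=[[0.1,-0.08,0,0,0,0],[0.217,-0.169,0,0,0,0],[0.237,-0.169,0.1,0,0,0],[0.257,-0.169,0.192,0,0,0],[0.257,-0.169,0.192,0,0,0]])

```text
clock: 14.65
tcp_pos: [0.5498, -0.1119, 0.1652]
orientation: [-3.128, 0.286, 0.011]
contact_force: [-0.5, -0.3, 0.1]
grip_width: 0.0002
gripper_force: 0.0
```

apply_moves(rows=[[0.06,0,0,0,0,0],[0.104,0,0.004,0,0,0],[0.136,0,0.017,0,0,0],[0.166,0,0.033,0,0,0],[0.166,0,0.033,0,0,0]])

```text
clock: 15.28
tcp_pos: [0.5931, -0.1199, 0.16]
orientation: [-3.128, 0.287, 0.0]
contact_force: [0.2, -0.7, 0.6]
grip_width: -0.0
gripper_force: 0.0
```

```bash
python3 -c "
from h import *
v=np.load('jig.npy');o=r.get_obs();print(J(v,o['tcp_pos']),o['tcp_pos'],o['contact_force'])
for X in ((118,-20,155),(130,-20,142),(139,-20,127),(144,-20,111)): move(X)"
```

```text
[112.4 -20.1] [ 0.59306412 -0.11990923  0.16002511] [ 0.17622577 -0.71506488  0.61486488]
[0.022, -0.0, 0.02] [-0.0, 0.0, -0.0] rows>= 0.12020541311761893
[0.07, -0.0, 0.072] [-0.0, 0.0, -0.0] rows>= 0.40290739952765703
[0.106, -0.0, 0.132] [-0.0, 0.0, -0.0] rows>= 0.6783300440296762
[0.126, -0.0, 0.196] [-0.0, 0.0, -0.0] rows>= 0.9330943976857342
```

apply_moves(rows=[[0.022,0,0.02,0,0,0],[0.048,0,0.046,0,0,0],[0.07,0,0.072,0,0,0],[0.09,0,0.102,0,0,0],[0.106,0,0.132,0,0,0]])

```text
clock: 15.9
tcp_pos: [0.6196, -0.1249, 0.127]
orientation: [3.128, -0.287, 0.002]
contact_force: [1.7, 0.4, 4.6]
grip_width: -0.0003
gripper_force: 1.8
```

apply_moves(rows=[[0.01,0,0.03,0,0,0],[0.018,0,0.055,0,0,0],[0.018,0,0.07,0,0,0],[0.018,0,0.075,0,0,0],[0.018,0,0.075,0,0,0]])

```text
clock: 16.52
tcp_pos: [0.623, -0.1255, 0.1085]
orientation: [-3.128, 0.287, 0.0]
contact_force: [1.6, 0.3, 2.2]
grip_width: 0.0
gripper_force: 1.4
```

```bash
python3 -c "
from h import *
v=np.load('jig.npy');o=r.get_obs();print(J(v,o['tcp_pos']),o['tcp_pos'],o['contact_force'])"
```

```text
[142.9 -20.1] [ 0.62304254 -0.12548572  0.10853392] [1.58148541 0.30603449 2.22431729]
```

apply_moves(rows=[[0,0,0.01,0,0,0],[0,0,0.016,0,0,0],[0,0,0.016,0,0,0]])

```text
clock: 16.9
tcp_pos: [0.6235, -0.1255, 0.1059]
orientation: [3.128, -0.287, 0.001]
contact_force: [-0.3, -0.2, 12.8]
grip_width: 0.0
gripper_force: 6.3
```

apply_moves(rows=[[0,0,0.006,0,0,0],[0,0,0.01,0,0,0],[0,0,0.01,0,0,0]])

```text
clock: 17.27
tcp_pos: [0.6236, -0.1255, 0.1051]
orientation: [3.128, -0.287, 0.002]
contact_force: [-4.9, -0.2, 24.1]
grip_width: -0.0003
gripper_force: 12.1
```

apply_moves(rows=[[0,0,-0.1,0,0,0],[0,0,-0.25,0,0,0],[-0.2,0.2,-0.5,0,0,0],[-0.4,0.3,-0.5,0,0,0],[-0.55,0.35,-0.5,0,0,0]])

```text
clock: 17.9
tcp_pos: [0.4693, -0.1875, 0.227]
orientation: [3.128, -0.289, -0.003]
contact_force: [1.0, -0.4, 0.2]
grip_width: -0.0
gripper_force: 0.0
```

```bash
python3 -c "
from h import *
v=np.load('jig.npy');o=r.get_obs();print(J(v,o['tcp_pos']),o['contact_force'],o['qvel'].round(3))
p=r.grab_frame('wrist');S=r.grab_frame('scene')
for n,p_ in(('w',p),('s',S)):
  for k,z in (('strap_nose',.0705),('lever_grip',.1),('lever_pin',.1),('stick_drill_end',.037),('stick_push_end',.037)):
    for q in r.landmark_of(p_,k)[:1]: print(n,k,round(q['conf'],2),np.round(q['point']),J(v,atz(p_,q['point'],z)))
print(proj(S,W(v,(150,-20,100))))
S['pixels']=np.hstack([cv2.resize(p['pixels'],(400,300)),cv2.resize(S['pixels'][160:280,230:390],(400,300),interpolation=3)]);save(S,'c7.png')"
```

```text
[   3.  -109.1] [ 1.03243475 -0.4118392   0.23972765] [ 0.435 -0.682  0.025  0.838 -0.172 -0.16   0.506]
w strap_nose 0.85 [165. 175.] [ -0.4 -17.5]
w lever_grip 0.32 [27. 77.] [88.2 77.5]
w lever_pin 0.89 [148.  80.] [ 85.2 -19.3]
w stick_drill_end 0.8 [247. 168.] [ -1.2 -95.3]
w stick_push_end 0.66 [ 64. 168.] [ -0.2 100.4]
s strap_nose 0.57 [279. 228.] [ -6.6 -20.5]
s lever_grip 0.47 [314. 199.] [132.5 -26.2]
s lever_pin 0.64 [299. 208.] [ 69.4 -22.2]
s stick_drill_end 0.94 [299. 248.] [ -2.3 -87.8]
s stick_push_end 0.82 [156. 217.] [-174.7  309.4]
[316.48604861 196.06483465]
```

View pics/c7.png

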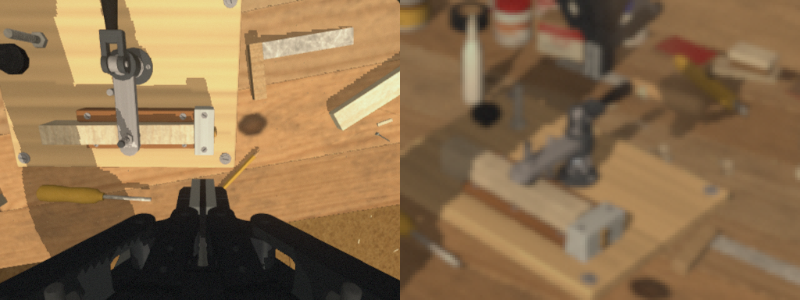

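The stick is flush, the strap is square over it, and the lever is level: its grip is at (314,199) in the scene view against (316,196) predicted. I'll let the arm settle and hand in.

apply_moves(rows=[[0,0,0,0,0,0],[0,0,0,0,0,0],[0,0,0,0,0,0]])

```text
clock: 18.88
tcp_pos: [0.4721, -0.1866, 0.2271]
orientation: [3.128, -0.287, 0.0]
contact_force: [-0.9, 0.0, 1.1]
grip_width: -0.0004
gripper_force: 0.0
```

```bash
python3 -c "
from h import *
print(r.hand_in())"
```

```text
the job is handed in; nothing more can be done
None
```

The job is handed in at about 19 s: the stick is flush against the bushing block, the strap was swung to its stop pin, and the cam lever was then pushed down until it stopped; no verdict came back.

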